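# Pin the foot plate into line on an inverter chassis

## Robot

A 7-joint arm with a two-finger parallel gripper is mounted at the origin on the work surface. World frame = base frame: x ahead of the robot, y to its left, z up, the work surface at z = 0. Lengths are in m, angles in rad, forces in N, time in s.
With the tool pointing down it reaches from about 0.35 to 0.9 m from the base axis. Payload 7.2 kg.
Tool frame: the origin (TCP) lies at the very end of the fingers, on their centre line; the grasp point (between the pads) lies 19 mm behind it; z points along the fingers, y is the line along which they close (so a half turn about z gives the same grasp; the last joint's range is limited). The gripper opens to 85 mm and grips with 20 to 120 N. Pads are 22 mm wide; open, the fingers measure 114 mm over their backs; the gripper's body (76 mm by 85 mm) begins 54 mm behind the grasp point. The pads swing forward as they close: fully open they stand 13 mm farther back than shut.
Start: joints at [1.209, 0.411, -0.013, 1.596, 0.006, 1.134, -0.082], TCP at [0.181, -0.598, 0.231] pointing down, gripper open.
Joint ranges: [-2.95, 2.95], [-0.29, 1.99], [-1.47, 1.44], [0.14, 2.54], [-1.03, 4.17], [0.13, 1.85], [-2.86, 2.86]. Speed limits (rad/s): [2.39, 2.39, 3.01, 3.01, 3.14, 3.14, 3.14].

## Interface

Orientations are given as a rotation vector (axis times angle).
In Python, from cell import ctrl, viewer, finder gives the robot as it stands.
- The arm moves only by the shell command python3 -m pendant 'ROWS' [FORCE]. ROWS is a JSON object of lists of equal length, an entry for each row: "angular": the turn, a rotation vector about the world's x, y, z in rad, a list of three; "travel": the shift along the world's x, y, z in cm, a list of three; "claw": the closure, from 0 (fully open) to 1 (shut). A call has 1 to 8 rows; each row is the pose to reach, as a shift and turn from the pose commanded when the call began; what a row does not reach only later rows make up. A row lasts 1/10 s, in which the tool goes at most 50 mm and 8.59 degrees, less where a joint would pass 70% of its speed; a pose out of reach is approached as far as the arm can. A call with a gripper value outside its range is refused whole. The fingers move at their own pace and stop on an object; FORCE is the grip in N (left out, the last holds). Time passes only in rows, so rows that repeat a pose let the fingers close. It gives the time, the measured TCP pose, the force, the opening and the grip force at its end, in the units of the state.
- ctrl.get_state(): the state, without advancing time (a new reading comes with each control period).
- viewer.camera(name): name is "scene" or "top" or "wrist"; returns a dict with "color" (480x640x3 uint8, red, green, blue), "z_map" (480x640 float32, m along the optical axis (not along the pixel's ray), 0 where there is no reading), "fx", "fy", "cx", "cy" (pixels), "R" (3x3) and "t" (3): a world point X has camera coordinates R X + t. Camera axes: x right, y down, z forward; pixel columns grow to the right and rows downward; lengths in m; the calibration is good to about 2 mm. A picture is of the moment at which its call begins.
- ctrl.finish_job(): hands the job in; it is judged then, once.
Trained networks look in a picture, given as the dict that the camera call returned (one of the last four; its "shot" number tells which), for a name from the list of things; names that differ only in an ending like _2 or _b are one class to them, and where a whole thing is asked for, a point or a joint stands for the part that bears it (a point fixed in the world has none). Each returns a list of dicts, best first, with "score" (0 to 1); they miss things now and then, are a little off and sometimes report something else, mostly with a low value. They report only what shows in the picture. A call takes as long as a camera call. They do not tell look-alikes from the thing itself.
- finder.search_frame(picture, query): "extent" ([centre column, centre row, width, height] in pixels, round what is visible of it).
- finder.masks_of(picture, query): "pixels" (480x640 bool, what is visible of it) and "extent" ([centre column, centre row, width, height] in pixels, round what is visible of it).
The state is a dict: "time": time; "qpos": joint angles; "joint_velocities": joint speeds; "joint_torque": joint torques, N m; "tool_pos": TCP position; "tool_rot": TCP orientation; "contact_force": force on the tool from outside, world axes, zero at the start; "moment": the same for the moment, N m; "width": finger opening in m; "grasp_force": force on a finger pad.
Only numpy, scipy, OpenCV 4.12 (cv2) and the standard library are available. Lean on these libraries where they do the work, as an engineer would, in place of code of your own. Each camera call takes 0.05 s, during which the arm holds its last target. There are 200 camera calls.

## Task

The loose steel foot plate in the open inverter chassis has slid out of line with the hole in the rail beneath it. Take the orange-handled tapered pin from its sloping rest, start its nose through both holes and let it go standing there; then take it again squarely from above and press it down until its collar is fully home on the plate, so that the pin itself (not the fingers) pulls the plate into line. Leave the pin in, swing the yellow keeper bar right over the plate to its stop, and let go; leave the other things on the bench alone.

Things in the scene. Friction and masses are not known exactly. Their poses are not given: they have to be found in the camera images.
- pin_handle (a point): The pin: middle of its round orange handle (22 mm diameter, 52 mm long, from 54 to 106 mm above the nose). z runs along the pin from nose to handle end; this point is 80 mm from the nose. 120 g. At the start it lies in its rest leaning 40 degrees from upright, handle end up and towards the rest's +x.
- pin_tip (a point): End of the pin's nose, on its axis. Shank: steel taper, 5 mm diameter at the nose growing to 13.4 mm at 36 mm, then plain 13.4 mm up to the collar. Let go in the out-of-line holes, the pin stands with its nose about 15 to 35 mm below the rail's top and leans 10 to 22 degrees, any way.
- pin_collar (a point): Centre of the underside of the pin's steel collar (26 mm diameter, 6 mm thick), 48 mm from the nose and 32 mm below pin_handle.
- pin_rest: Blue sloping rest for the pin, fixed to the bench on the left or right of the chassis, base 110 x 70 mm; origin on the bench under it, +x the way the handle points. The shank lies in a slot open above; a 14 mm wide ledge carries the handle from below, so the pin lifts straight up.
- rail_hole (a point): Centre of the mouth of the 15 mm hole (44 mm deep) in the fixed dark steel rail, at the rail's top, 46 mm above the bench. Rail 80 x 130 mm, in a black tray 200 x 260 mm with 22 mm walls. Axes are the chassis': z up, the keeper lies towards -y.
- plate_hole (a point): Centre of the 15 mm through hole in the loose steel foot plate (60 x 120 x 6 mm, about 0.34 kg), at the plate's top face, 6 mm above the rail's top. The plate lies on the rail between two guides (2 mm play each side in x) and has slid 3.5 to 5.5 mm along the chassis' +y; only friction holds it.
- keeper_knob (a point): Middle (half-way up the exposed part) of the upright black knob on the keeper bar, 16 mm diameter, about 32 mm tall above the bar, 78 mm above the bench. The knob's axis is 50 mm from the keeper's hinge.
- keeper_hinge (a point): Point on the keeper bar's upright hinge axis, 125 mm from rail_hole towards the chassis' -y.
- keeper (a joint): Angle of the yellow keeper bar (rad): 0 is closed, the bar over the plate, pointing along the chassis' +y, against a stop; it grows as the bar swings counterclockwise seen from above, towards the chassis' -x. Stiff enough to stay where it is left (friction 0.04 N m).
- parts_bin: Bystander: open blue plastic bin, 110 x 100 x 50 mm, origin under its middle.
- screwdriver: Bystander: red screwdriver lying flat, 200 mm long.
- heatsink: Bystander: finned aluminium heat sink, 70 x 80 x 30 mm, origin under its middle.
- plate: The steel foot plate itself; origin under its middle.
- pin: The pin itself; origin at its nose, z along it towards the handle.
Not all that is in view belongs to the job. Of the things like the plate, leave any that is brown or purple; of the rest the smaller one is meant.

How it is judged:
By the outcome, as a careful person would: the job done as asked, in the order asked, and still so for the second after the job is handed in, with the robot touching nothing.
It also fails if it takes over 58 s, if anything falls off the work surface, if the arm or the gripper's body presses on something with over 40 N, if the wrist force passes 120 N, or if a joint passes its speed limit or range.

## Working session

There is one attempt and no reset: what is moved stays moved. The work goes in short steps, Python scripts to look and compute and a shell command to move; the robot and the scene stay as the last step left them, time stands still between calls to the robot, and variables do not carry over. Pictures are saved under pics/ and viewed, at most 10 in all, crops included, and the job is handed in when it is done.

```bash
ls; mkdir -p pics
cat > h.py <<'E'
import numpy as np, cv2
from cell import ctrl, viewer, finder
def save(p,name): cv2.imwrite('pics/'+name, p['color'][:,:,::-1])
def world(p,u,v,z=None):
    if z is None: z=p['z_map'][int(round(v)),int(round(u))]
    c=np.array([(u-p['cx'])/p['fx']*z,(v-p['cy'])/p['fy']*z,z]); return p['R'].T@(c-p['t'])
def cloud(p,m=None):
    v,u=np.nonzero((p['z_map']>0)&(True if m is None else m)); z=p['z_map'][v,u]
    c=np.stack([(u-p['cx'])/p['fx']*z,(v-p['cy'])/p['fy']*z,z]); return (p['R'].T@(c-p['t'][:,None])).T,u,v
def onplane(p,u,v,h):
    o=-p['R'].T@p['t']; d=p['R'].T@np.array([(u-p['cx'])/p['fx'],(v-p['cy'])/p['fy'],1]); return o+d*(h-o[2])/d[2]
def pix(p,X):
    c=p['R']@np.array(X)+p['t']; return c[0]/c[2]*p['fx']+p['cx'],c[1]/c[2]*p['fy']+p['cy']
E
python3 - <<'E'
from h import *
np.set_printoptions(precision=3,suppress=True)
for n in ['scene','top']:
    p=viewer.camera(n); save(p,n+'0.png'); print(n,'cam at',-p['R'].T@p['t'],p['fx'])
    for q in ['pin_handle','pin_collar','pin_rest','rail_hole','plate_hole','keeper_knob','keeper_hinge','plate','parts_bin','screwdriver','heatsink']:
        for d in finder.search_frame(p,q)[:3]:
            e=d['extent']; print(q,round(d['score'],2),np.round(e,0),world(p,min(e[0],639),min(e[1],479)))
print(ctrl.get_state())
E
```

```text
pics
scene cam at [ 1.129 -0.325  1.124] 597.5494358685502
pin_handle 0.52 [158. 291.  19.  13.] [ 0.521 -0.317  0.096]
pin_collar 0.63 [160. 287.  13.  18.] [ 0.517 -0.31   0.101]
pin_rest 0.76 [164. 302.  56.  57.] [ 0.528 -0.314  0.059]
rail_hole 0.58 [295. 265. 136. 107.] [ 0.574 -0.046  0.052]
plate_hole 0.94 [156. 232.  62.  30.] [ 0.329 -0.265  0.01 ]
plate_hole 0.76 [293. 254.  64.  37.] [ 0.549 -0.037  0.053]
plate_hole 0.62 [280. 409.  62.  71.] [ 0.812 -0.207  0.007]
keeper_knob 0.81 [247. 247.  16.  31.] [ 0.493 -0.115  0.061]
keeper_knob 0.43 [465. 240.  16.  83.] [0.684 0.316 0.023]
keeper_hinge 0.72 [245. 246.  15.  35.] [ 0.487 -0.118  0.058]
plate 0.97 [153. 230.  54.  28.] [ 0.319 -0.269  0.006]
plate 0.86 [338. 145.  68.  58.] [0.305 0.22  0.01 ]
plate 0.73 [281. 410.  69.  67.] [ 0.814 -0.206  0.009]
parts_bin 0.93 [426. 183.  63.  60.] [0.503 0.344 0.003]
parts_bin 0.43 [157. 287.  14.  13.] [ 0.516 -0.314  0.104]
screwdriver 0.87 [465. 239.  15.  83.] [0.684 0.316 0.026]
screwdriver 0.2 [292. 265. 140. 109.] [ 0.573 -0.051  0.054]
heatsink 0.92 [183. 384.  55.  
[... 876 characters left out ...]
7.  56.  39.] [ 0.804 -0.212  0.007]
parts_bin 0.77 [176. 238.  66.  64.] [0.517 0.334 0.002]
screwdriver 0.7 [196. 170.  65.  62.] [0.672 0.314 0.021]
heatsink 0.58 [489. 207.  47.  46.] [ 0.677 -0.343  0.009]
{'time': 1.2, 'qpos': array([ 1.209,  0.411, -0.013,  1.596,  0.006,  1.134, -0.082]), 'joint_velocities': array([ 0.001, -0.001, -0.001, -0.001, -0.   , -0.001,  0.002]), 'joint_torque': array([  0.   , -60.042,   0.681, -29.973,   0.014,   0.002,  -0.   ]), 'tool_pos': array([ 0.181, -0.598,  0.231]), 'tool_rot': array([3.108, 0.46 , 0.   ]), 'contact_force': array([-0.007,  0.263,  0.057]), 'moment': array([ 0.002, -0.001,  0.031]), 'grasp_force': 0.0, 'width': 0.08569467297263023}
```

Run:
```python
import cv2
a=cv2.imread('pics/scene0.png'); b=cv2.imread('pics/top0.png')
cv2.imwrite('pics/s1.png',cv2.resize(a[200:340,110:370],(800,431),interpolation=cv2.INTER_CUBIC))
cv2.imwrite('pics/t1.png',cv2.resize(b[120:390,180:540],(800,600),interpolation=cv2.INTER_CUBIC))
```

```text
(no output)
```

View pics/t1.png

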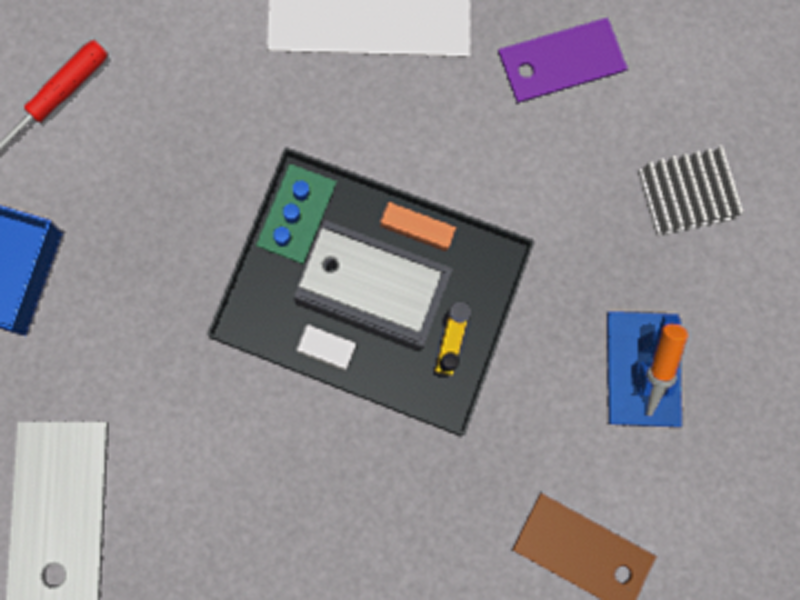

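View pics/s1.png

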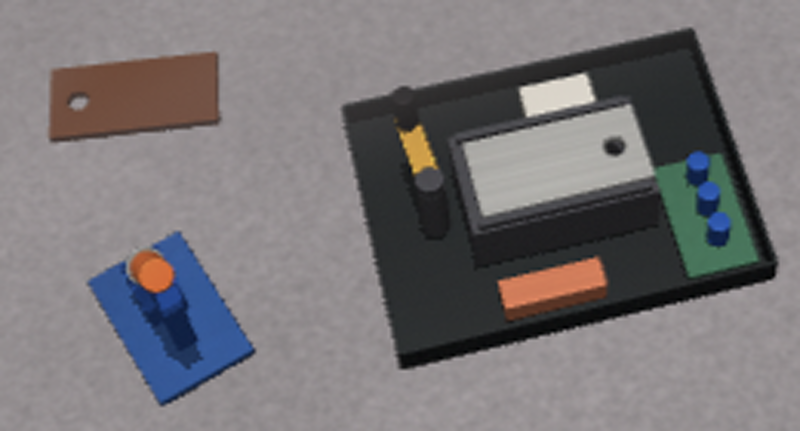

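The top crop shows the tray, with the plate's hole near full-image pixel (329,239) and the keeper hinge post at (387,261). The knob is at (382,283), and the orange handle runs from (482,270) to (476,292) in the blue rest. The scene view agrees with this. The purple, brown and larger white plates are decoys.

```bash
cat > m.py <<'E'
from h import *
np.set_printoptions(precision=4,suppress=True)
for n in ['top','scene']:
    p=viewer.camera(n); P,u,v=cloud(p); col=p['color'][v,u].astype(int); print(n)
    # plate: bright, height 52
    m=(col.min(1)>120)&(abs(P[:,2]-.052)<.006)&(np.hypot(P[:,0]-.54,P[:,1]+.04)<.1)
    Q=P[m]; r=cv2.minAreaRect(Q[:,:2].astype(np.float32)*1000); print('plate',m.sum(),np.median(Q[:,2]),r)
    b=cv2.boxPoints(r)/1000; 
    hull=cv2.boxPoints((r[0],(r[1][0]-12,r[1][1]-12),r[2]))/1000
    hp=np.array([pix(p,[x,y,.052]) for x,y in hull],np.int32)
    M=np.zeros((480,640),np.uint8); cv2.fillConvexPoly(M,hp,1)
    g=p['color'].min(2); w=np.where((M>0)&(g<140),140.-g,0); vv,uu=np.nonzero(w)
    uc=(w[vv,uu]*uu).sum()/w.sum(); vc=(w[vv,uu]*vv).sum()/w.sum(); print('hole',len(uu),uc,vc,onplane(p,uc,vc,.052))
    # orange handle
    m=(col[:,0]>150)&(col[:,2]<80)&(col[:,1]<150)&(P[:,1]<-.25)
    m&=(np.hypot(P[:,0]-.51,P[:,1]+.315)<.08); Q=P[m]; c=Q.mean(0); s=np.linalg.svd(Q-c)[2]; print('handle',m.sum(),c,s[0],Q.min(0),Q.max(0))
    # rest
    m=(col[:,2]>110)&(col[:,0]<90)&(np.hypot(P[:,0]-.5,P[:,1]+.31)<.09)&(P[:,2]<.03); Q=P[m]; print('rest',cv2.minAreaRect(Q[:,:2].astype(np.float32)*1000),np.median(Q[:,2]))
    # keeper
    m=(col[:,0]>150)&(col[:,2]<110)&(np.hypot(P[:,0]-.5,P[:,1]+.12)<.06); Q=P[m]; print('bar',m.sum(),Q.mean(0),cv2.minAreaRect(Q[:,:2].astype(np.float32)*1000))
    m=(P[:,2]>.05)&(np.hypot(P[:,0]-.5,P[:,1]+.12)<.06)&(P[:,1]<-.1); Q=P[m]
    hi=Q[Q[:,2]>.068]; print('tall',len(hi)); 
    if len(hi)>3:
        k=cv2.kmeans(hi[:,:2].astype(np.float32),2,None,(3,50,1e-6),3,cv2.KMEANS_PP_CENTERS); 
        for i in (0,1): s=hi[k[1][:,0]==i]; print(len(s),s.mean(0),s.max(0),s.min(0))
E
python3 m.py
```

```text
top
plate 1617 0.05257095695547814 ((540.3748779296875, -37.85127258300781), (122.08443450927734, 60.73035430908203), 76.61905670166016)
hole 42 328.3633181659083 238.81974098704936 [0.549  0.0008 0.052 ]
handle 223 [ 0.502  -0.3101  0.0902] [-0.7344 -0.0375 -0.6776] [ 0.4802 -0.3202  0.0653] [ 0.5259 -0.3005  0.1082]
rest ((496.9029235839844, -311.2463684082031), (109.81232452392578, 68.1381607055664), 5.999064922332764) 0.008903828118101916
bar 122 [ 0.4928 -0.1198  0.0626] ((485.6303405761719, -119.22021484375), (15.665701866149902, 49.33548355102539), 80.88008117675781)
tall 64
36 [ 0.4652 -0.1133  0.0899] [ 0.4714 -0.1089  0.1004] [ 0.4609 -0.1201  0.0683]
28 [ 0.4713 -0.1182  0.0942] [ 0.4763 -0.111   0.0987] [ 0.4651 -0.1238  0.0913]
scene
plate 1348 0.052436041795347596 ((537.5679931640625, -36.66404724121094), (120.98004150390625, 72.24466705322266), 77.93119049072266)
hole 211 291.8794081735258 240.1001221001221 [ 0.518  -0.0228  0.052 ]
handle 119 [ 0.5162 -0.3115  0.0977] [0.8514 0.133  0.5074] [ 0.4867 -0.321   0.0733] [ 0.5291 -0.301   0.1087]
rest ((499.13592529296875, -311.9648742675781), (112.43751525878906, 70.26620483398438), 4.867328643798828) 0.008378351800057323
bar 96 [ 0.4942 -0.1201  0.0618] ((494.1048889160156, -120.1129150390625), (14.57361125946045, 36.41062545776367), 80.9406967163086)
tall 93
91 [ 0.4738 -0.1178  0.0866] [ 0.4798 -0.1093  0.0981] [ 0.4637 -0.1251  0.0686]
2 [ 0.5267 -0.1266  0.0689] [ 0.5323 -0.1201  0.0698] [ 0.5212 -0.1331  0.0681]
```

```bash
cat >> h.py <<'E'
from scipy.spatial.transform import Rotation as Ro
def go(pos,z,y):
    "travel (cm) and turn from the present pose to TCP pos with tool axes z,y"
    s=ctrl.get_state(); z=np.array(z,float); z/=np.linalg.norm(z); y=np.array(y,float); y-=z*(y@z); y/=np.linalg.norm(y)
    R=np.stack([np.cross(y,z),y,z],1); w=(Ro.from_matrix(R)*Ro.from_rotvec(s['tool_rot']).inv()).as_rotvec()
    print('travel',np.round((np.array(pos)-s['tool_pos'])*100,2),'turn',np.round(w,4),'deg',np.round(np.degrees(np.linalg.norm(w)),1),'t',s['time'])
E
python3 - <<'E'
from h import *
a=np.radians(5.5); y=[np.sin(a),-np.cos(a),0]; s=np.sin(np.radians(40)); c=np.cos(np.radians(40)); pz=np.array([s*np.cos(a),s*np.sin(a),c])
C=np.array([.505,-.311,.081])
go(C+pz*.12,-pz,y)
go(C-pz*.019,-pz,y)
E
```

```text
travel [40.08 29.46 -5.84] turn [-0.1354  0.686  -0.1897] deg 41.5 t 1.3
travel [ 31.19  28.61 -16.48] turn [-0.1354  0.686  -0.1897] deg 41.5 t 1.3
```

```bash
python3 -m pendant '{"angular":[[0,0,0],[0,0,0],[0,0.1,0],[-0.04,0.22,-0.06],[-0.07,0.36,-0.1],[-0.1,0.5,-0.14],[-0.12,0.61,-0.17],[-0.1354,0.686,-0.1897]],"travel":[[4,3.5,2],[8,7,3],[12,10.5,4],[16,14,4],[20,17.5,4],[24,21,4],[28,24,4],[32,26,3]],"claw":[0,0,0,0,0,0,0,0]}' 40
python3 - <<'E'
from h import *
a=np.radians(5.5); y=[np.sin(a),-np.cos(a),0]; s=np.sin(np.radians(40)); c=np.cos(np.radians(40)); pz=np.array([s*np.cos(a),s*np.sin(a),c])
C=np.array([.505,-.311,.081])
go(C+pz*.12,-pz,y)
print(ctrl.get_state()['qpos'])
E
```

```text
time: 2.1
tool_pos: [0.4857, -0.3475, 0.2636]
tool_rot: [2.916, 0.143, -1.059]
contact_force: [-5.5, -1.8, -4.6]
width: 0.0852
grasp_force: 0.0
travel [ 9.61  4.39 -9.07] turn [ 0.0025  0.0013 -0.0028] deg 0.2 t 2.1
[ 0.3604902   0.7216936   0.01235344  1.19294246  0.30176554  1.85376776
 -1.1102881 ]
```

Run:
```python
from h import *
a=np.radians(5.5); y=[np.sin(a),-np.cos(a),0]
def ax(d): d=np.radians(d); return np.array([np.sin(d)*np.cos(a),np.sin(d)*np.sin(a),np.cos(d)])
C=np.array([.505,-.311,.081]); t=ax(28)
go(C+t*.09,-t,y)
go(C-t*.019,-t,y)
```

```text
travel [  6.14   4.06 -10.31] turn [ 0.0228 -0.2071 -0.0025] deg 11.9 t 2.1
travel [  1.05   3.57 -19.94] turn [ 0.0228 -0.2071 -0.0025] deg 11.9 t 2.1
```

```bash
python3 -m pendant '{"angular":[[0.01,-0.1,0],[0.0228,-0.2071,0],[0.0228,-0.2071,0],[0.0228,-0.2071,0],[0.0228,-0.2071,0]],"travel":[[3,2,-3],[6,4,-6],[6.14,4.06,-10],[6.14,4.06,-10.31],[6.14,4.06,-10.31]],"claw":[0,0,0,0,0]}'
python3 - <<'E'
from h import *
print(ctrl.get_state()['qpos'])
p=viewer.camera('wrist'); save(p,'w1.png')
P,u,v=cloud(p); col=p['color'][v,u].astype(int)
m=(col[:,0]>150)&(col[:,2]<80)&(col[:,1]<150)&(np.hypot(P[:,0]-.505,P[:,1]+.311)<.07); Q=P[m]; c=Q.mean(0); s=np.linalg.svd(Q-c,full_matrices=False)[2]; print(m.sum(),c,s[0],s[2],Q.min(0),Q.max(0))
# cylinder fit r=11, direction free
from scipy.optimize import least_squares
def f(x):
    d=np.array([x[2],x[3],1]); d/=np.linalg.norm(d); w=Q-np.array([x[0],x[1],.081]); return np.linalg.norm(w-np.outer(w@d,d),axis=1)-.011
r=least_squares(f,[.505,-.311,.64/.766,.08],loss='soft_l1',f_scale=.001); d=np.array([r.x[2],r.x[3],1]);d/=np.linalg.norm(d)
print(r.x[:2],d,np.abs(r.fun).mean()); w=(Q-np.array([r.x[0],r.x[1],.081]))@d; print('along',np.percentile(w,[0,2,98,100]))
E
```

```text
time: 2.6
tool_pos: [0.5425, -0.3094, 0.161]
tool_rot: [3.024, 0.146, -0.761]
contact_force: [-0.5, 0.7, 0.2]
width: 0.0851
grasp_force: 0.0
[ 0.35315593  0.74670731 -0.03837865  1.29596543  0.21511136  1.55892538
 -1.2081729 ]
961 [ 0.51953896 -0.30939904  0.098846  ] [-0.11284061  0.99297847  0.03550703] [-0.6424795  -0.04565756 -0.76494149] [ 0.51090003 -0.32009187  0.09148878] [ 0.52730546 -0.29888381  0.10550388]
[-0.73443567 19.02357493] [ 6.43942612e-02 -9.97924398e-01  5.24493620e-04] 0.0009816620185439117
along [19.36304262 19.36422819 19.38295312 19.38420348]
```

View pics/w1.png

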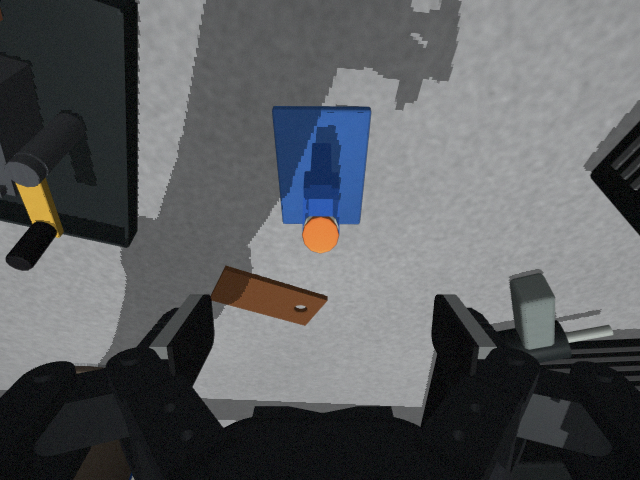

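The wrist view shows the orange end disc at (320,235), in line with the tool and between the fingers. Its plane gives a handle middle at about (0.503, -0.3105, 0.079).

Run:
```python
from h import *
a=np.radians(4.8); y=[np.sin(a),-np.cos(a),0]
def ax(d): d=np.radians(d); return np.array([np.sin(d)*np.cos(a),np.sin(d)*np.sin(a),np.cos(d)])
C=np.array([.503,-.3106,.079]); t=ax(28)
go(C+t*.04,-t,y)
go(C-t*.017,-t,y)
```

```text
travel [-2.14  0.09 -4.8 ] turn [-0.0019 -0.002  -0.0116] deg 0.7 t 2.65
travel [-4.81 -0.13 -9.83] turn [-0.0019 -0.002  -0.0116] deg 0.7 t 2.65
```

```bash
python3 -m pendant '{"angular":[[0,0,-0.0116],[0,0,-0.0116],[0,0,-0.0116],[0,0,-0.0116],[0,0,-0.0116],[0,0,-0.0116]],"travel":[[-1.1,0,-2.4],[-2.14,0,-4.8],[-3.4,-0.08,-7.3],[-4.5,-0.13,-9.3],[-4.81,-0.13,-9.83],[-4.81,-0.13,-9.83]],"claw":[0,0,0,0,0,0.2]}' 40
python3 -m pendant '{"angular":[[0,0,0],[0,0,0],[0,0,0],[0,0,0],[0,0,0],[0,0,0]],"travel":[[0,0,0],[0,0,0],[0,0,0],[0,0,0],[0,0,0],[0,0,0]],"claw":[0.6,1,1,1,1,1]}' 40
```

```text
time: 3.25
tool_pos: [0.4954, -0.3112, 0.0642]
tool_rot: [3.028, 0.127, -0.756]
contact_force: [0.1, 0.4, 0.5]
width: 0.0734
grasp_force: 0.0
time: 3.85
tool_pos: [0.4963, -0.3108, 0.0638]
tool_rot: [3.027, 0.129, -0.754]
contact_force: [3.0, -1.4, 5.2]
width: 0.0216
grasp_force: 39.1
```

```bash
python3 -m pendant '{"angular":[[0,0,0],[0,0,0],[0,0,0],[0,0,0],[0,0,0],[0,0,0]],"travel":[[0,0,1.5],[0,0,4],[0,0,8],[0,0,12],[0,0,15],[0,0,15]],"claw":[1,1,1,1,1,1]}' 60
python3 - <<'E'
from h import *
# rail hole & chassis target: pin vertical, tip over the overlap centre
p=viewer.camera('scene'); q=viewer.camera('top')
for n,c in (('scene',p),('top',q)):
    s=ctrl.get_state(); u,v=pix(c,s['tool_pos']); u=int(u);v=int(v); g=c['color'][max(v-70,0):v+70,max(u-90,0):u+90]
    cv2.imwrite(f'pics/l_{n}.png',cv2.resize(g[:,:,::-1],None,fx=2.2,fy=2.2,interpolation=cv2.INTER_CUBIC)); print(u,v)
import glob
a=cv2.imread('pics/l_scene.png');b=cv2.imread('pics/l_top.png'); h=min(a.shape[0],b.shape[0]); cv2.imwrite('pics/l.png',np.hstack([a[:h],b[:h]]))
E
```

```text
time: 4.45
tool_pos: [0.4969, -0.3107, 0.218]
tool_rot: [3.028, 0.128, -0.747]
contact_force: [-0.1, 0.7, -1.6]
width: 0.0208
grasp_force: 59.2
142 247
504 273
```

View pics/l.png

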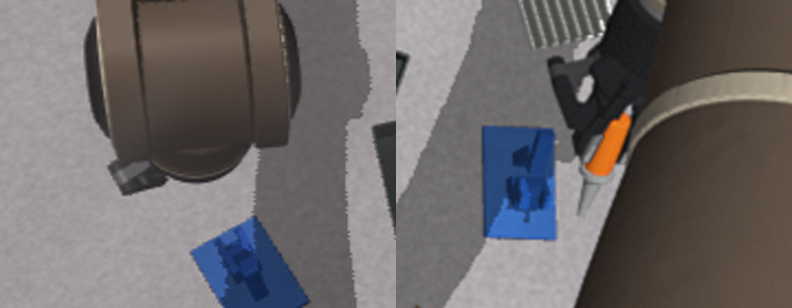

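```bash
cat >> h.py <<'E'
# grasp geometry at first grasp: tool-frame tip and pin axis
_Rg=Ro.from_rotvec([3.027,0.129,-0.754]); _Tg=np.array([.4963,-.3108,.0638]); _a=np.radians(4.5)
_pz=np.array([np.sin(np.radians(40))*np.cos(_a),np.sin(np.radians(40))*np.sin(_a),np.cos(np.radians(40))])
_C=np.array([.503,-.3106,.079])
AX=_Rg.inv().apply(_pz); TIP=_Rg.inv().apply(_C-.08*_pz-_Tg)
def upright(tip,yaw,AX=AX,TIP=TIP):
    "tool pose which holds the pin upright, tip at tip; yaw: az. of tool x-ish"
    s=ctrl.get_state(); R0=Ro.from_rotvec(s['tool_rot']); pa=R0.apply(AX)
    A=Ro.align_vectors([[0,0,1]],[pa])[0]; R=Ro.from_euler('z',yaw)*A*R0
    T=np.array(tip)-R.apply(TIP); w=(R*R0.inv()).as_rotvec()
    print('travel',np.round((T-s['tool_pos'])*100,2),'turn',np.round(w,4),'t',s['time'],'tip now',s['tool_pos']+R0.apply(TIP),'axis now',pa,'toolz',R.apply([0,0,1]))
E
python3 - <<'E'
from h import *
np.set_printoptions(precision=4,suppress=True)
print(TIP,AX); upright([.5485,-.0015,.11],0);
E
```

```text
[-0.0179  0.0001  0.0617] [ 0.2084  0.0032 -0.978 ]
travel [ 5.78 30.91 -3.96] turn [ 0.0532 -0.6967  0.    ] t 4.55 tip now [ 0.4507 -0.3137  0.1676] axis now [0.6414 0.0489 0.7657] toolz [ 0.2079  0.0145 -0.978 ]
```

```bash
python3 -m pendant '{"angular":[[0.007,-0.09,0],[0.014,-0.19,0],[0.022,-0.29,0],[0.03,-0.39,0],[0.038,-0.5,0],[0.046,-0.6,0],[0.0532,-0.6967,0],[0.0532,-0.6967,0]],"travel":[[0.5,3,0],[1.2,7,0],[2,11.5,0],[2.8,16,0],[3.6,20.5,0],[4.5,25,0],[5.3,29,0],[5.78,30.91,-1.5]],"claw":[1,1,1,1,1,1,1,1]}' 60
python3 -m pendant '{"angular":[[0,0,0],[0,0,0],[0,0,0],[0,0,0]],"travel":[[0,0,-2],[0,0,-2.46],[0,0,-2.46],[0,0,-2.46]],"claw":[1,1,1,1]}' 60
python3 - <<'E'
from h import *
np.set_printoptions(precision=4,suppress=True)
upright([.5485,-.0015,.11],0); print(ctrl.get_state()['qpos'])
for n in ('wrist','top','scene'): save(viewer.camera(n),f'i_{n}.png')
a=cv2.imread('pics/i_wrist.png'); b=cv2.imread('pics/i_top.png')[160:340,220:460]; c=cv2.imread('pics/i_scene.png')[160:340,200:440]
cv2.imwrite('pics/i.png',np.hstack([cv2.resize(a,(400,300)),np.vstack([cv2.resize(b,(400,300))])])); 
cv2.imwrite('pics/i.png',np.vstack([cv2.imread('pics/i.png'),np.hstack([cv2.resize(c,(400,300)),cv2.resize(a[200:480,160:480],(400,300))])]))
E
```

```text
time: 5.35
tool_pos: [0.5512, 0.0027, 0.1981]
tool_rot: [-3.114, -0.138, -0.331]
contact_force: [0.9, 0.2, -1.0]
width: 0.0207
grasp_force: 59.2
time: 5.75
tool_pos: [0.5531, -0.0019, 0.1733]
tool_rot: [-3.116, -0.131, -0.325]
contact_force: [-0.4, 0.3, -0.4]
width: 0.0205
grasp_force: 59.2
travel [0.   0.11 0.08] turn [ 0.0002 -0.0019 -0.    ] t 5.75 tip now [ 0.5483 -0.0026  0.1092] axis now [0.0019 0.0002 1.    ] toolz [ 0.2079  0.0142 -0.978 ]
[ 0.1175  0.2549 -0.239   2.0001  0.1071  0.6881 -1.6707]
```

View pics/i.png

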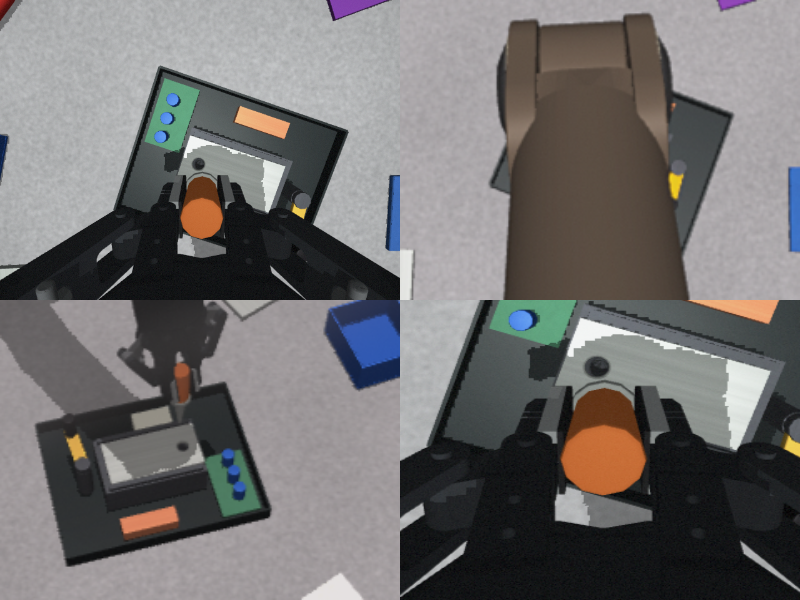

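The wrist view shows the upright pin, with its end disc at (322,345), and the plate hole just ahead at about (317,263). The scene view shows the pin upright above the plate, close to the hole.

```bash
cat > n.py <<'E'
from h import *
np.set_printoptions(precision=4,suppress=True)
s=ctrl.get_state(); R0=Ro.from_rotvec(s['tool_rot']); tip=s['tool_pos']+R0.apply(TIP); ax=R0.apply(AX)
p=viewer.camera('wrist'); P,u,v=cloud(p); col=p['color'][v,u].astype(int)
u0,v0=pix(p,[.549,.001,.052]); print('pred hole px',u0,v0)
g=cv2.cvtColor(p['color'],cv2.COLOR_RGB2GRAY); u0=int(u0);v0=int(v0)
w=g[v0-22:v0+14,u0-22:u0+22]; print(w[::2,::2])
M=(w<75).astype(np.uint8); n,l,st,ce=cv2.connectedComponentsWithStats(M)
for i in range(1,n): 
    if st[i,4]>20: c=ce[i]+[u0-22,v0-22]; print(st[i],c,onplane(p,*c,.052))
m=(col[:,0]>120)&(col[:,2]<80)&(col[:,1]<130)&(P[:,2]>.16)&(np.hypot(P[:,0]-.55,P[:,1])<.08); Q=P[m]; h=Q[Q[:,2]>tip[2]+.103]
print('orange',len(Q),Q[:,2].max(),'disc',len(h),h.mean(0),h.min(0),h.max(0),'pred end',tip+.106*ax)
q=viewer.camera('scene'); cc=q['color'].astype(int); mm=(cc[:,:,0]>90)&(cc[:,:,2]<60)&(cc[:,:,0]>1.6*cc[:,:,1])
uu,vv=[int(x) for x in pix(q,tip+.08*ax)]; k=np.zeros_like(mm); k[vv-30:vv+30,uu-30:uu+30]=1; y,x=np.nonzero(mm&k)
print('scene orange px mean',x.mean(),y.mean(),x.min(),x.max(),y.min(),y.max(),'pred',[pix(q,tip+d*ax) for d in (.106,.08,.054,0)])
cr=q['color'][vv-40:vv+80,uu-80:uu+80,::-1]; cv2.imwrite('pics/n.png',cv2.resize(cr,(800,600),interpolation=cv2.INTER_CUBIC)); print('crop origin',uu-80,vv-40,'x5')
E
python3 n.py
```

```text
pred hole px 318.91429957174716 263.4026045229615
[[165 244 242 243 243 243 145 144 144 147 147 149 148 149 152 155 156 156
  153 152 148 151]
 [226 243 242 241 241 242 144 145 144 145 145 144 147 147 151 148 151 149
  152 153 154 154]
 [243 243 241 144 150 148 153 150 149 145 145 145 145 143 146 145 147 148
  150 149 151 154]
 [244 243 149 146 147 143 146 148 151 148 146 146 145 144 149 146 146 142
  144 149 152 151]
 [243 241 147 148 151 152 148 148 145 146 152 149 148 149 147 146 146 146
  148 146 146 148]
 [241 148 151 148 150 148 149 151 151 151 152 145 147 150 152 152 149 146
  147 145 145 146]
 [150 149 148 151 149 149 150 148 138 117 101 102 117 141 145 146 151 152
  150 148 148 149]
 [148 149 150 149 152 151 148 119  78  61  52  45  42  46 116 148 153 147
  149 147 152 153]
 [146 147 146 148 151 152 125  67  63  52  43  44  43  44  47 115 152 154
  152 150 149 147]
 [149 146 147 147 149 145 102  60  54  42  41  49  42  47  42  80 149 149
  146 150 153 152]
 [152 149 148 149 149 138  68  59  47  33  50  47  44  53  43  45 128 153
  152 153 152 151]
 [147 148 151 150 150 134  
[... 503 characters left out ...]
 148 151
  154 155 152 153]
 [145 146 146 149 149 148 147 146 148 147 149 122 103  64  69  89 124 144
  147 150 151 153]]
[ 12  13  19  19 287] [317.115 263.007] [0.5492 0.0024 0.052 ]
orange 3348 0.22696293085008643 disc 3348 [ 0.5488 -0.0014  0.216 ] [ 0.5379 -0.0446  0.2137] [0.5591 0.009  0.227 ] pred end [ 0.549  -0.0024  0.2159]
scene orange px mean 309.13698630136986 208.06164383561645 305 313 198 220 pred [(np.float64(307.42624007767563), np.float64(200.99544960131544)), (np.float64(307.4102428571886), np.float64(209.02586296764312)), (np.float64(307.394846683666), np.float64(216.7545579460246)), (np.float64(307.36464895459835), np.float64(231.91345678935647))]
crop origin 227 169 x5
```

View pics/n.png

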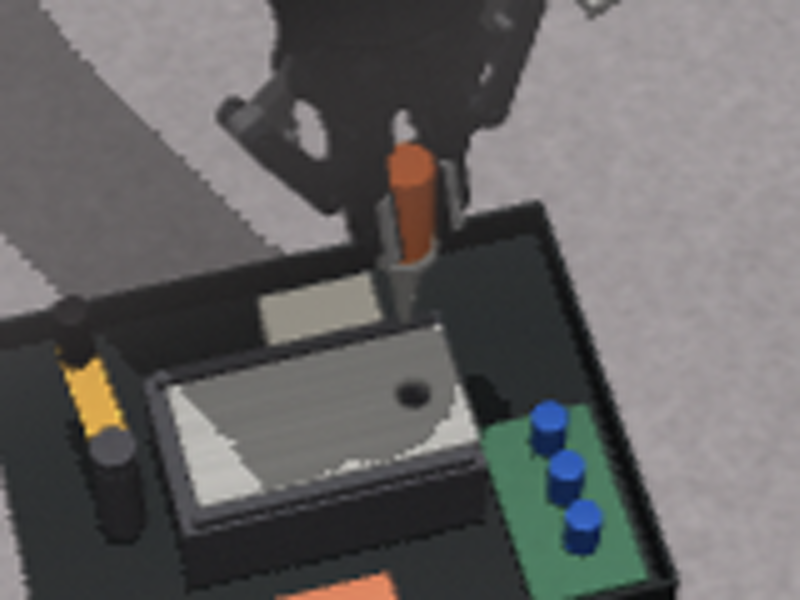

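The scene crop shows the pin upright, with its tip at pixel (308,232) and the hole at (309.6,247.6). The tip is therefore about 3 mm to the -y side of the plate hole, and the overlap centre is about 2.2 mm to that side. I'll nudge +0.9 mm in y and go down.

```bash
python3 -m pendant '{"angular":[[0,0,0],[0,0,0],[0,0,0],[0,0,0],[0,0,0],[0,0,0]],"travel":[[0.05,0.1,-2],[0.05,0.1,-4],[0.05,0.1,-5.2],[0.05,0.1,-5.7],[0.05,0.1,-6.2],[0.05,0.1,-6.2]],"claw":[1,1,1,1,1,1]}' 60
python3 -m pendant '{"angular":[[0,0,0],[0,0,0],[0,0,0],[0,0,0]],"travel":[[0,0,-0.4],[0,0,-0.8],[0,0,-0.8],[0,0,-0.8]],"claw":[1,1,1,1]}' 60
```

```text
time: 6.6
tool_pos: [0.5537, -0.0002, 0.1113]
tool_rot: [-3.116, -0.132, -0.327]
contact_force: [0.0, 0.9, -1.2]
width: 0.0207
grasp_force: 59.2
time: 7.0
tool_pos: [0.5537, -0.0002, 0.1034]
tool_rot: [-3.116, -0.132, -0.327]
contact_force: [-1.3, 0.1, -1.1]
width: 0.021
grasp_force: 59.2
```

```bash
python3 -m pendant '{"angular":[[0,0,0],[0,0,0],[0,0,0],[0,0,0]],"travel":[[0,0,-0.4],[0,0,-0.8],[0,0,-0.8],[0,0,-0.8]],"claw":[1,1,1,1]}' 60
```

```text
time: 7.4
tool_pos: [0.5535, -0.0002, 0.0951]
tool_rot: [-3.116, -0.132, -0.326]
contact_force: [-0.1, 0.5, -1.5]
width: 0.0208
grasp_force: 59.2
```

```bash
python3 -m pendant '{"angular":[[0,0,0],[0,0,0],[0,0,0],[0,0,0],[0,0,0],[0,0,0],[0,0,0],[0,0,0]],"travel":[[0,0,-0.1],[0,0,-0.1],[0,0,-0.1],[0,0,-0.1],[0,0,-0.1],[0,0,-0.1],[0,0,-0.1],[0,0,-0.1]],"claw":[0.7,0.6,0.4,0,0,0,0,0]}' 20
python3 - <<'E'
from h import *
p=viewer.camera('wrist'); q=viewer.camera('scene')
cv2.imwrite('pics/r.png',np.hstack([cv2.resize(p['color'][:,:,::-1],(400,300)),cv2.resize(q['color'][150:270,230:390,::-1],(400,300))]))
E
```

```text
time: 8.2
tool_pos: [0.5536, -0.0002, 0.0944]
tool_rot: [-3.116, -0.132, -0.327]
contact_force: [-0.2, 0.8, -0.2]
width: 0.0853
grasp_force: 0.0
```

View pics/r.png

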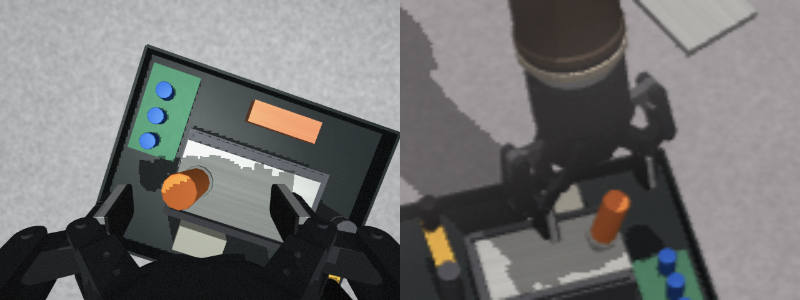

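The pin stands free in the holes, leaning towards +y; its end disc is at about (288,305) in the wrist image and the handle at about (352,215)-(356,205) in the scene image. I'll retract along the tool axis and measure the lean.

```bash
python3 -m pendant '{"angular":[[0,0,0],[0,0,0],[0,0,0],[0,0,0],[0,0,0],[0,0,0]],"travel":[[-0.4,0,2],[-1.2,0,6],[-2.1,0,10],[-2.6,0,12],[-2.6,0,12],[-2.6,0,12]],"claw":[0,0,0,0,0,0]}' 20
cat > f.py <<'E'
from h import *
from scipy.optimize import least_squares
np.set_printoptions(precision=4,suppress=True)
for n in ('wrist','top','scene'):
    p=viewer.camera(n); P,u,v=cloud(p); c=p['color'][v,u].astype(int)
    m=(c[:,0]>90)&(c[:,2]<80)&(c[:,0]>1.5*c[:,1])&(np.hypot(P[:,0]-.55,P[:,1]-.005)<.07)&(P[:,2]>.07); Q=P[m]
    if m.sum()<60: print(n,m.sum()); continue
    def f(x):
        d=np.array([x[2],x[3],1]); L=np.linalg.norm(d); d=d/L; w=Q-np.array([x[0],x[1],.046]); s=w@d; r=np.linalg.norm(w-np.outer(s,d),axis=1)
        # capped cylinder: distance to side or to end plane x[4]
        return np.where(s>x[4]-.0015, np.minimum(abs(s-x[4]),abs(r-.011)), abs(r-.011))
    best=None
    for a in (-.3,0,.3):
        for b in (-.3,0,.3):
            r=least_squares(f,[.549,0,a,b,.088],loss='soft_l1',f_scale=.001)
            if best is None or r.cost<best.cost: best=r
    x=best.x; d=np.array([x[2],x[3],1]); d/=np.linalg.norm(d)
    print(n,m.sum(),'axis',d,'tilt',np.degrees(np.arccos(d[2])),'pt@46',x[:2],'end s',x[4],'res',best.fun.mean(),'end',np.array([x[0],x[1],.046])+x[4]*d,'handle mid',np.array([x[0],x[1],.046])+(x[4]-.026)*d, 'nose depth',.106-x[4])
E
python3 f.py
```

```text
time: 8.9
tool_pos: [0.5277, -0.0004, 0.2145]
tool_rot: [-3.116, -0.132, -0.328]
contact_force: [1.1, -0.3, -1.4]
width: 0.0857
grasp_force: 0.0
wrist 563 axis [0.0912 0.1896 0.9776] tilt 12.1456562254678 pt@46 [0.549  0.0006] end s 0.07409265144620071 res 0.00030450879153521855 end [0.5557 0.0146 0.1184] handle mid [0.5534 0.0097 0.093 ] nose depth 0.031907348553799286
top 0
scene 203 axis [0.1367 0.1911 0.972 ] tilt 13.591325054731715 pt@46 [ 0.5481 -0.0015] end s 0.07466066881328778 res 0.0010175218428800678 end [0.5583 0.0128 0.1186] handle mid [0.5547 0.0078 0.0933] nose depth 0.03133933118671221
```

Run:
```python
from h import *
d=np.array([.097,.19,.977]); d/=np.linalg.norm(d); C=np.array([.5536,.0093,.093])
go(C+d*.09,-d,[.973,-.231,0]); go(C-d*.016,-d,[.973,-.231,0])
```

```text
travel [ 3.53  2.67 -3.2 ] turn [-0.246   0.3737  1.233 ] deg 75.2 t 9.05
travel [  2.5    0.65 -13.56] turn [-0.246   0.3737  1.233 ] deg 75.2 t 9.05
```

```bash
python3 -m pendant '{"angular":[[-0.027,0.0415,0.137],[-0.0547,0.083,0.274],[-0.082,0.1246,0.411],[-0.109,0.166,0.548],[-0.137,0.2076,0.685],[-0.164,0.249,0.822],[-0.191,0.291,0.959],[-0.219,0.332,1.096]],"travel":[[0.5,0.4,0],[1,0.8,0],[1.5,1.2,0],[2,1.6,0],[2.5,2,0],[3,2.4,0],[3.4,2.6,0],[3.53,2.67,0]],"claw":[0,0,0,0,0,0,0,0]}'
python3 - <<'E'
from h import *
print(ctrl.get_state()['qpos'])
d=np.array([.097,.19,.977]); d/=np.linalg.norm(d); C=np.array([.5536,.0093,.093])
go(C+d*.09,-d,[.973,-.231,0])
E
```

```text
time: 9.85
tool_pos: [0.5631, 0.0266, 0.2127]
tool_rot: [2.522, 1.723, -0.234]
contact_force: [1.0, -0.0, -0.7]
width: 0.0853
grasp_force: 0.0
[ 0.08758843  0.41789161 -0.40546671  1.67470445  0.2998197   1.2203135
 -0.79159449]
travel [-0.08 -0.02 -3.17] turn [-0.0284  0.0386  0.1315] deg 8.0 t 9.85
```

```bash
python3 -m pendant '{"angular":[[-0.0284,0.0386,0.1315],[-0.0284,0.0386,0.1315],[-0.0284,0.0386,0.1315],[-0.0284,0.0386,0.1315]],"travel":[[-0.08,0,-1],[-0.08,0,-2],[-0.08,0,-2],[-0.08,0,-2]],"claw":[0,0,0,0]}'
python3 f.py
python3 - <<'E'
from h import *
d=np.array([.097,.19,.977]); d/=np.linalg.norm(d); C=np.array([.5536,.0093,.093])
go(C-d*.016,-d,[.973,-.231,0])
E
```

```text
time: 10.25
tool_pos: [0.5618, 0.0259, 0.1937]
tool_rot: [2.396, 1.866, -0.293]
contact_force: [-0.4, -0.2, -0.2]
width: 0.0856
grasp_force: 0.0
wrist 1318 axis [0.097  0.1825 0.9784] tilt 11.925491428178391 pt@46 [0.5487 0.0002] end s 0.07403520049969109 res 0.0003925608622582092 end [0.5559 0.0137 0.1184] handle mid [0.5533 0.0089 0.093 ] nose depth 0.03196479950030891
top 0
scene 201 axis [0.0915 0.1771 0.9799] tilt 11.499141999240653 pt@46 [ 0.5504 -0.0007] end s 0.07633023039717257 res 0.0013059562191167133 end [0.5574 0.0128 0.1208] handle mid [0.555  0.0082 0.0953] nose depth 0.029669769602827425
travel [ -1.03  -1.97 -11.75] turn [-0.0011  0.0054  0.0076] deg 0.5 t 10.4
```

Measurement is consistent. I'll go down along the pin's axis and grip.

```bash
python3 -m pendant '{"angular":[[0,0,0],[0,0,0],[0,0.005,0.007],[0,0.005,0.007],[0,0.005,0.007],[0,0.005,0.007],[0,0.005,0.007]],"travel":[[-0.25,-0.5,-3],[-0.5,-1,-6],[-0.8,-1.5,-9],[-0.95,-1.9,-10.8],[-1.05,-2,-11.7],[-1.05,-2,-11.7],[-1.05,-2,-11.7]],"claw":[0,0,0,0,0,0,0.3]}' 30
python3 -m pendant '{"angular":[[0,0,0],[0,0,0],[0,0,0],[0,0,0],[0,0,0],[0,0,0]],"travel":[[0,0,0],[0,0,0],[0,0,0],[0,0,0],[0,0,0],[0,0,0]],"claw":[0.6,0.8,1,1,1,1]}' 30
```

```text
time: 11.1
tool_pos: [0.5524, 0.0068, 0.0784]
tool_rot: [2.387, 1.879, -0.295]
contact_force: [0.2, 0.8, 0.5]
width: 0.0732
grasp_force: 0.0
time: 11.7
tool_pos: [0.5519, 0.0066, 0.0776]
tool_rot: [2.387, 1.88, -0.297]
contact_force: [-0.4, 1.1, 1.7]
width: 0.0211
grasp_force: 30.6
```

```bash
python3 -m pendant '{"angular":[[0,0,0],[0,0,0],[0.05,-0.026,0],[0.1,-0.053,0],[0.15,-0.079,0],[0.184,-0.098,0],[0.184,-0.098,0],[0.184,-0.098,0]],"travel":[[0,0,0],[0,0,0],[-0.1,-0.25,0.05],[-0.2,-0.5,0.08],[-0.3,-0.75,0.1],[-0.37,-0.94,0.1],[-0.37,-0.94,0.1],[-0.37,-0.94,0.1]],"claw":[1,1,1,1,1,1,1,1]}' 110
```

```text
time: 12.5
tool_pos: [0.548, -0.0025, 0.0784]
tool_rot: [2.465, 1.94, -0.006]
contact_force: [0.8, 1.7, 0.1]
width: 0.0198
grasp_force: 107.9
```

```bash
python3 -m pendant '{"angular":[[0,0,0],[0,0,0],[0,0,0],[0,0,0],[0,0,0]],"travel":[[0,0,-0.15],[0,0,-0.3],[0,0,-0.45],[0,0,-0.6],[0,0,-0.6]],"claw":[1,1,1,1,1]}' 110
```

```text
time: 13.0
tool_pos: [0.5482, -0.0022, 0.0721]
tool_rot: [2.464, 1.941, -0.006]
contact_force: [2.1, 5.4, -1.9]
width: 0.0195
grasp_force: 107.9
```

```bash
python3 n.py 2>/dev/null | tail -0
python3 - <<'E'
from h import *
s=ctrl.get_state(); print(s['contact_force'],s['moment'],s['tool_pos'])
E
```

```text
[ 2.25094462  5.33022887 -2.32905762] [ 1.22037898e+00 -6.48087972e-01 -2.00765485e-04] [ 0.54815766 -0.00221497  0.07212919]
```

```bash
python3 -m pendant '{"angular":[[0,0,0],[0,0,0],[0,0,0],[0,0,0],[0,0,0]],"travel":[[0.01,0.04,0],[0.01,0.04,-0.15],[0.01,0.04,-0.3],[0.01,0.04,-0.4],[0.01,0.04,-0.4]],"claw":[1,1,1,1,1]}' 110
```

```text
time: 13.55
tool_pos: [0.5483, -0.0021, 0.0687]
tool_rot: [2.464, 1.94, -0.006]
contact_force: [0.4, 4.9, 4.9]
width: 0.0196
grasp_force: 108.7
```

```bash
python3 -m pendant '{"angular":[[0,0,0],[0,0,0],[0,0,0]],"travel":[[0.01,0.03,-0.1],[0.01,0.03,-0.2],[0.01,0.03,-0.2]],"claw":[1,1,1]}' 110
```

```text
time: 13.85
tool_pos: [0.5483, -0.0021, 0.0685]
tool_rot: [2.464, 1.939, -0.007]
contact_force: [-8.2, 3.1, 25.4]
width: 0.0197
grasp_force: 110.7
```

```bash
python3 -m pendant '{"angular":[[0,0,0],[0,0,0],[0,0,0],[0,0,0]],"travel":[[0,0,-0.15],[0,0,-0.25],[0,0,-0.25],[0,0,-0.25]],"claw":[1,1,1,1]}' 120
python3 - <<'E'
from h import *
np.set_printoptions(precision=4,suppress=True)
p=viewer.camera('wrist'); P,u,v=cloud(p); c=p['color'][v,u].astype(int)
m=(c[:,0]>90)&(c[:,2]<80)&(c[:,0]>1.5*c[:,1])&(np.hypot(P[:,0]-.548,P[:,1]+.002)<.03)&(P[:,2]>.07); Q=P[m]; print(m.sum(),np.percentile(Q[:,2],[5,50,95]),'home end z .110',Q[Q[:,2]>.105].mean(0))
q=viewer.camera('scene'); cv2.imwrite('pics/h.png',cv2.resize(q['color'][190:280,240:360,::-1],(800,600),interpolation=cv2.INTER_CUBIC))
E
```

```text
time: 14.25
tool_pos: [0.5485, -0.002, 0.0684]
tool_rot: [2.462, 1.938, -0.007]
contact_force: [-15.5, 3.5, 49.2]
width: 0.0197
grasp_force: 117.5
5655 [0.076  0.1085 0.1102] home end z .110 [ 0.5482 -0.0002  0.1092]
```

View pics/h.png

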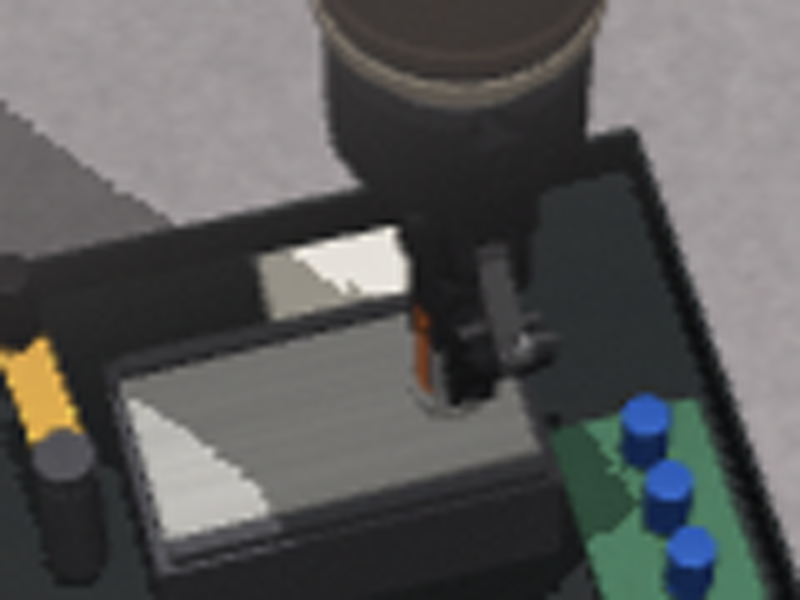

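The collar looks flat on the plate at crop (440,390), and the handle end is at z ≈ 0.110 as it should be when home. I'll unload, release and back off upward.

```bash
python3 -m pendant '{"angular":[[0,0,0],[0,0,0],[0,0,0],[0,0,0],[0,0,0],[0,0,0],[0,0,0],[0,0,0]],"travel":[[0,0,0.25],[0,0,0.4],[0,0,0.4],[0,0,0.4],[0,0,0.4],[0,0,0.4],[0,0,0.4],[0,0,0.4]],"claw":[1,1,0.7,0.5,0,0,0,0]}' 30
python3 -m pendant '{"angular":[[0,0,0],[0,0,0],[0,0,0],[0,0,0],[0,0,0]],"travel":[[0,0,3],[0,0,7],[0,0,11],[0,0,13],[0,0,13]],"claw":[0,0,0,0,0]}'
cat > k.py <<'E'
from h import *
from scipy.optimize import least_squares
np.set_printoptions(precision=4,suppress=True)
p=viewer.camera('wrist'); P,u,v=cloud(p); c=p['color'][v,u].astype(int)
m=(c[:,0]>90)&(c[:,2]<80)&(c[:,0]>1.5*c[:,1])&(np.hypot(P[:,0]-.548,P[:,1]+.002)<.03)&(P[:,2]>.1); Q=P[m]
print('end disc',m.sum(),Q.mean(0),np.median(Q[:,2]),'normal',np.linalg.svd(Q-Q.mean(0),full_matrices=False)[2][2])
for n in ('wrist','top'):
    p=viewer.camera(n); P,u,v=cloud(p); c=p['color'][v,u].astype(int)
    m=(c.max(1)<75)&(P[:,2]>.088)&(P[:,2]<.105)&(np.hypot(P[:,0]-.519,P[:,1]+.125)<.075); Q=P[m]
    if len(Q): print(n,'knob top',len(Q),np.median(Q,0),Q.min(0),Q.max(0))
    m=(c[:,0]>140)&(c[:,2]<110)&(c[:,1]>100)&(np.hypot(P[:,0]-.519,P[:,1]+.125)<.12); Q=P[m]
    if len(Q)>5: print(n,'bar',len(Q),Q.mean(0),cv2.minAreaRect(Q[:,:2].astype(np.float32)*1000))
    save(p,f'k_{n}.png')
print(ctrl.get_state()['tool_pos'])
E
python3 k.py
```

```text
time: 15.15
tool_pos: [0.5481, -0.0023, 0.0677]
tool_rot: [2.465, 1.94, -0.007]
contact_force: [0.4, 0.9, -0.1]
width: 0.0854
grasp_force: 0.0
time: 15.65
tool_pos: [0.55, -0.002, 0.2013]
tool_rot: [2.462, 1.938, 0.0]
contact_force: [0.2, -0.4, 0.6]
width: 0.0855
grasp_force: 0.0
end disc 847 [ 0.5479 -0.0004  0.1091] 0.10949599207730681 normal [0.0231 0.1456 0.9891]
wrist knob top 319 [ 0.4696 -0.1127  0.0936] [ 0.4609 -0.1219  0.0881] [ 0.4766 -0.1063  0.096 ]
wrist bar 1654 [ 0.5596 -0.0971  0.0377] ((536.0714111328125, -108.78572082519531), (178.689453125, 119.3599853515625), 52.35214614868164)
top bar 18 [ 0.5121 -0.0458  0.6139] ((512.0955200195312, -47.28663635253906), (5.149302959442139, 11.17931079864502), 12.185288429260254)
[ 0.5475 -0.0024  0.197 ]
```

```bash
python3 f.py
python3 - <<'E'
from h import *
np.set_printoptions(precision=4,suppress=True)
p=viewer.camera('wrist'); P,u,v=cloud(p)
# collar top annulus should be at z .058, plate .052
from collections import Counter
m=(np.hypot(P[:,0]-.5482,P[:,1]+.0025)<.014)&(P[:,2]<.075)&(P[:,2]>.04); print(np.histogram(P[m,2],bins=np.arange(.046,.072,.002)))
Q=P[m&(P[:,2]>.0555)&(P[:,2]<.064)]; 
if len(Q)>20: A=np.c_[Q[:,:2]-Q[:,:2].mean(0),np.ones(len(Q))]; print('collar plane',np.linalg.lstsq(A,Q[:,2],rcond=None)[0],len(Q),Q.mean(0))
c=p['color'][v,u].astype(int)
m=(c.min(1)>110)&(abs(P[:,2]-.052)<.004)&(np.hypot(P[:,0]-.54,P[:,1]+.04)<.1); print('plate',cv2.minAreaRect(P[m][:,:2].astype(np.float32)*1000),np.median(P[m][:,2]))
# knob plan
H=np.array([.5482,-.0027])-.125*np.array([.231,.973]); K=np.array([.4696,-.1135]); print('hinge',H,'knob r',np.linalg.norm(K-H),'angle',np.degrees(np.arctan2(*(K-H)[::-1]))-76.6)
E
```

```text
wrist 1166 axis [-0.009  -0.0039  1.    ] tilt 0.5618095448369366 pt@46 [ 0.548 -0.002] end s 0.06366612564897926 res 0.0004026113056915813 end [ 0.5474 -0.0023  0.1097] handle mid [ 0.5476 -0.0022  0.0837] nose depth 0.042333874351020734
top 8
scene 171 axis [-0.0209 -0.0289  0.9994] tilt 2.0452001252153087 pt@46 [ 0.5497 -0.0021] end s 0.088 res 0.0019934283849467552 end [ 0.5479 -0.0047  0.1339] handle mid [ 0.5484 -0.0039  0.108 ] nose depth 0.018000000000000002
(array([  0,   0,  65,  37,  17, 120,  38,  11,  17,  19,  16,  14]), array([0.046, 0.048, 0.05 , 0.052, 0.054, 0.056, 0.058, 0.06 , 0.062,
       0.064, 0.066, 0.068, 0.07 ]))
collar plane [0.0044 0.037  0.0581] 192 [0.5494 0.0055 0.0581]
plate ((538.6279296875, -40.97679901123047), (120.43770599365234, 59.81654739379883), 77.14778137207031) 0.051653384199345904
hinge [ 0.5193 -0.1243] knob r 0.050889647768480394 angle 91.11848430996133
```

The pin is home: it is upright within 0.6°, its end is at 64 mm above the rail, and the plate has shifted about 4 mm into line. Next is the keeper.

Run:
```python
from h import *
a=np.radians(81)
go([.471,-.115,.16],[0,0,-1],[np.cos(a),np.sin(a),0]); print(ctrl.get_state()['qpos'])
```

```text
travel [ -7.65 -11.28  -3.67] turn [0.0069 0.0035 1.6505] deg 94.6 t 16.0
[ 0.31979383  0.36462368 -0.51790421  1.79868195  0.2135453   1.03629743
 -0.51683705]
```

```bash
python3 -m pendant '{"angular":[[0,0,0.13],[0,0,0.27],[0,0,0.4],[0,0,0.54],[0,0,0.68],[0,0,0.81],[0,0,0.95],[0,0,1.08]],"travel":[[-1,-1,0],[-2,-3,0],[-3,-5,0],[-4.5,-7,0],[-5.5,-9,0],[-7,-10.5,0],[-7.65,-11.3,0],[-7.65,-11.3,0]],"claw":[0,0,0,0,0,0,0.3,0.4]}' 30
python3 -m pendant '{"angular":[[0,0,0.14],[0,0,0.28],[0,0,0.42],[0,0,0.57],[0,0,0.57],[0,0,0.57]],"travel":[[0,0,-1],[0,0,-2],[0,0,-3],[0,0,-3.6],[0,0,-3.6],[0,0,-3.6]],"claw":[0.4,0.4,0.4,0.4,0.4,0.4]}'
cat > kn.py <<'E'
from h import *
np.set_printoptions(precision=4,suppress=True)
a=np.radians(81)
p=viewer.camera('wrist'); P,u,v=cloud(p); c=p['color'][v,u].astype(int)
m=(P[:,2]>.085)&(P[:,2]<.105)&(np.hypot(P[:,0]-.471,P[:,1]+.115)<.02); Q=P[m]
if len(Q):
    z=np.median(Q[:,2]); T=Q[abs(Q[:,2]-np.percentile(Q[:,2],80))<.0025]; print('knob',len(Q),z,'top',len(T),T.mean(0),cv2.minEnclosingCircle(T[:,:2].astype(np.float32)*1000))
m=(P[:,2]>.055)&(P[:,2]<.085)&(np.hypot(P[:,0]-.52,P[:,1]+.125)<.02)&(c.max(1)<110); Q=P[m]; print('hinge',len(Q), Q.mean(0) if len(Q) else 0,Q[:,2].max() if len(Q) else 0)
go([.471,-.115,.068],[0,0,-1],[np.cos(a),np.sin(a),0]); save(p,'kn.png'); print(ctrl.get_state()['qpos'])
E
python3 kn.py
```

```text
time: 16.8
tool_pos: [0.4702, -0.1168, 0.1971]
tool_rot: [1.112, 2.933, -0.003]
contact_force: [0.5, 0.6, -0.0]
width: 0.059
grasp_force: 0.0
time: 17.4
tool_pos: [0.4715, -0.1151, 0.1616]
tool_rot: [0.254, 3.126, 0.002]
contact_force: [0.1, 0.2, 0.0]
width: 0.0512
grasp_force: 0.0
knob 596 0.09398791615224933 top 506 [ 0.4679 -0.1149  0.0941] ((468.34173583984375, -114.98965454101562), 7.937770366668701)
hinge 573 [ 0.5171 -0.1222  0.063 ] 0.06503517522964385
travel [-0.07  0.02 -9.39] turn [-0.0006  0.0064  0.0048] deg 0.5 t 17.45
[ 0.801   0.3576 -0.8012  1.9714  0.3171  0.9338  1.2504]
```

```bash
python3 -m pendant '{"angular":[[0,0,0],[0,0,0],[0,0,0],[0,0,0],[0,0,0],[0,0,0]],"travel":[[-0.2,0,-3],[-0.2,0,-6],[-0.2,0,-8],[-0.2,0,-9.2],[-0.2,0,-9.2],[-0.2,0,-9.2]],"claw":[0.4,0.4,0.4,0.4,0.4,0.4]}' 25
python3 -m pendant '{"angular":[[0,0,0],[0,0,0],[0,0,0],[0,0,0],[0,0,0]],"travel":[[0,0,0],[0,0,0],[0,0,0],[0,0,0],[0,0,0]],"claw":[0.7,1,1,1,1]}' 25
```

```text
time: 18.05
tool_pos: [0.4703, -0.1151, 0.0706]
tool_rot: [0.248, 3.124, 0.001]
contact_force: [0.4, -0.8, 0.2]
width: 0.0512
grasp_force: 0.0
time: 18.55
tool_pos: [0.4701, -0.1155, 0.0707]
tool_rot: [0.248, 3.124, 0.0]
contact_force: [-1.7, 0.1, 7.0]
width: 0.0148
grasp_force: 25.9
```

Run:
```python
from h import *
np.set_printoptions(precision=2,suppress=True)
s=ctrl.get_state(); print(s['tool_pos'],s['contact_force'])
H=np.array([.519,-.1232]); K=s['tool_pos'][:2]; v=K-H; r=np.linalg.norm(v); a0=np.arctan2(v[1],v[0]); print('r',r,'ang',np.degrees(a0)-76.9)
for d in range(8,112,8):
    a=a0-np.radians(d); print(d,'turn',-np.radians(d).round(3),'travel',(H+r*np.array([np.cos(a),np.sin(a)])-K)*100)
```

```text
[ 0.47 -0.12  0.07] [-1.72  0.08  7.02]
r 0.049485672484428075 ang 94.12294901719946
8 turn -0.14 travel [0.16 0.67]
16 turn -0.279 travel [0.4  1.32]
24 turn -0.419 travel [0.74 1.92]
32 turn -0.559 travel [1.15 2.47]
40 turn -0.698 travel [1.64 2.96]
48 turn -0.838 travel [2.19 3.38]
56 turn -0.977 travel [2.79 3.71]
64 turn -1.117 travel [3.44 3.96]
72 turn -1.257 travel [4.11 4.12]
80 turn -1.396 travel [4.8  4.18]
88 turn -1.536 travel [5.49 4.14]
96 turn -1.676 travel [6.17 4.01]
104 turn -1.815 travel [6.82 3.78]
```

```bash
python3 -m pendant '{"angular":[[0,0,-0.07],[0,0,-0.14],[0,0,-0.28],[0,0,-0.419],[0,0,-0.559],[0,0,-0.698],[0,0,-0.838],[0,0,-0.838]],"travel":[[0.07,0.34,0.1],[0.16,0.67,0.1],[0.4,1.32,0.1],[0.74,1.92,0.1],[1.15,2.47,0.1],[1.64,2.96,0.1],[2.19,3.38,0.1],[2.19,3.38,0.1]],"claw":[1,1,1,1,1,1,1,1]}' 25
```

```text
time: 19.35
tool_pos: [0.4922, -0.0819, 0.0709]
tool_rot: [1.502, 2.751, -0.004]
contact_force: [2.3, -3.7, -3.4]
width: 0.0149
grasp_force: 25.6
```

```bash
python3 -m pendant '{"angular":[[0,0,-0.139],[0,0,-0.279],[0,0,-0.419],[0,0,-0.558],[0,0,-0.698],[0,0,-0.785],[0,0,-0.785]],"travel":[[0.6,0.33,0],[1.25,0.58,0],[1.92,0.74,0],[2.61,0.8,0],[3.3,0.76,0],[3.73,0.69,0],[3.73,0.69,0]],"claw":[1,1,1,1,1,1,1]}' 25
```

```text
time: 20.05
tool_pos: [0.5287, -0.0754, 0.0708]
tool_rot: [2.438, 1.973, -0.008]
contact_force: [-0.3, -5.0, 1.2]
width: 0.0153
grasp_force: 25.9
```

```bash
python3 -m pendant '{"angular":[[0,0,-0.03],[0,0,-0.03],[0,0,-0.03]],"travel":[[0.15,-0.03,0],[0.3,-0.07,0],[0.3,-0.07,0]],"claw":[1,1,1]}' 25
```

```text
time: 20.35
tool_pos: [0.5302, -0.0757, 0.0707]
tool_rot: [2.467, 1.939, -0.011]
contact_force: [-5.4, -3.5, 3.7]
width: 0.0151
grasp_force: 26.3
```

```bash
python3 -m pendant '{"angular":[[0,0,0],[0,0,0],[0,0,0]],"travel":[[0.15,-0.03,0],[0.3,-0.07,0],[0.3,-0.07,0]],"claw":[1,1,1]}' 25
```

```text
time: 20.65
tool_pos: [0.5304, -0.0757, 0.0705]
tool_rot: [-2.469, -1.941, 0.017]
contact_force: [-15.3, -1.2, 12.9]
width: 0.0149
grasp_force: 27.3
```

```bash
python3 -m pendant '{"angular":[[0,0,0],[0,0,0],[0,0,0],[0,0,0],[0,0,0],[0,0,0],[0,0,0]],"travel":[[-0.2,0.04,0],[-0.35,0.08,0],[-0.35,0.08,0],[-0.35,0.08,0],[-0.35,0.08,0],[-0.35,0.08,0],[-0.35,0.08,0]],"claw":[1,1,0.7,0.5,0.4,0.4,0.4]}' 20
python3 -m pendant '{"angular":[[0,0,0],[0,0,0],[0,0,0],[0,0,0],[0,0,0],[0,0,0]],"travel":[[0,0,3],[0,0,6],[-2,-4,10],[-4,-8,13],[-4,-8,13],[-4,-8,13]],"claw":[0.4,0.4,0.4,0.4,0.4,0.4]}'
python3 - <<'E'
from h import *
np.set_printoptions(precision=4,suppress=True)
p=viewer.camera('wrist'); save(p,'e_w.png'); P,u,v=cloud(p); c=p['color'][v,u].astype(int)
m=(P[:,2]>.085)&(P[:,2]<.1)&(np.hypot(P[:,0]-.53,P[:,1]+.075)<.03)&(c.max(1)<110); print('knob',m.sum(),np.median(P[m],0))
m=(c[:,0]>140)&(c[:,2]<110)&(c[:,1]>90)&(c[:,1]>.55*c[:,0])&(np.hypot(P[:,0]-.525,P[:,1]+.09)<.08)&(P[:,2]>.045); print('bar',m.sum(),cv2.minAreaRect(P[m][:,:2].astype(np.float32)*1000))
m=(c[:,0]>90)&(c[:,2]<80)&(c[:,0]>1.7*c[:,1])&(np.hypot(P[:,0]-.548,P[:,1]+.002)<.03)&(P[:,2]>.1); print('pin end',m.sum(),P[m].mean(0))
q=viewer.camera('scene'); cv2.imwrite('pics/e.png',np.hstack([cv2.resize(p['color'][:,:,::-1],(400,300)),cv2.resize(q['color'][170:320,210:410,::-1],(400,300))]))
E
```

```text
time: 21.35
tool_pos: [0.5315, -0.0748, 0.0709]
tool_rot: [2.467, 1.937, -0.006]
contact_force: [0.3, 0.5, -0.0]
width: 0.0514
grasp_force: 0.0
time: 21.95
tool_pos: [0.4914, -0.1573, 0.2023]
tool_rot: [2.469, 1.93, -0.005]
contact_force: [-0.4, 0.9, -0.7]
width: 0.0511
grasp_force: 0.0
knob 505 [ 0.5294 -0.0738  0.0942]
bar 1075 ((525.5665893554688, -90.64002990722656), (50.507484436035156, 15.796504974365234), 76.09899139404297)
pin end 0 [nan nan nan]<stdin>:6: RuntimeWarning: Mean of empty slice.
  ret = um.true_divide(
```

View pics/e.png

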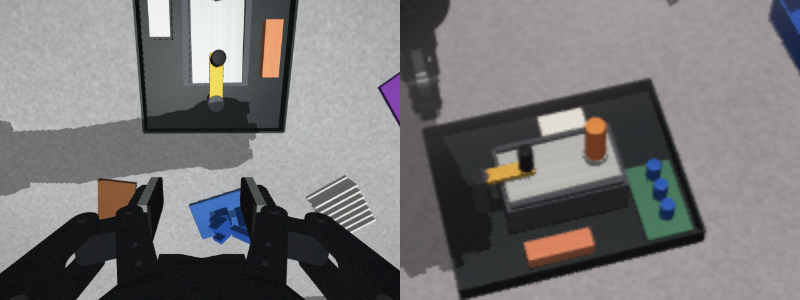

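The scene view shows the pin upright and seated at (595,140), with the keeper bar over the plate and its knob at (525,158). The bar's measured angle of 76.1° matches the chassis axis, and the robot is clear. I'll hand it in.

```bash
python3 -c "
from cell import ctrl
print(ctrl.finish_job())"
```

```text
the job is handed in; nothing more can be done
None
```

I handed the job in at about 22 s: the pin is seated with its collar down on the plate, the plate was pulled into line by about 4 mm, and the keeper bar is at its stop with the robot clear; the judge's verdict was not shown.

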